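Flip the hex key and nip up the orange vise with its long arm

ROBOT

A 6-joint arm with a two-finger parallel gripper is mounted at the origin on the work surface. World frame = base frame: x ahead of the robot, y to its left, z up, the work surface at z = 0. Lengths are in m, angles in degrees, forces in N, time in s.
With the tool pointing down it reaches from about 0.25 to 0.725 m from the base axis. Payload 9.7 kg.
Tool frame: the origin (TCP) lies between the finger pads; the fingertips stand 11 mm ahead of it and the grasp point (between the pads) lies 8 mm behind it; y points along the fingers, x is the direction in which the jaws open and shut, and the axes are right-handed (so a half turn about y gives the same grasp; the last joint's range is limited). The gripper opens to 85 mm and grips with 20 to 120 N. Pads are 22 mm wide; open, the fingers measure 114 mm over their backs; the gripper's body (76 mm by 85 mm) begins 54 mm behind the grasp point. The pads swing forward as they close: fully open they stand 13 mm farther back than shut.
Start: joints at [-63.77, 4.979, 10.078, 95.1, 0, 90], TCP at [0.243, -0.493, 0.242] pointing down, gripper open.
Joint ranges: [-179.16, 179.16], [-48.56, 103.87], [-65.8, 70.77], [-126.05, 130.52], [-82.76, 87.17], [-180, 180]. Speed limits (degrees/s): [127.2, 127.2, 147.25, 180, 180, 180].

INTERFACE

Orientations are given as [roll, pitch, yaw] about the fixed x, y, z axes, in that order (R = Rz(yaw) Ry(pitch) Rx(roll)).
In Python, from workcell import bot, vision gives the robot as it stands. The module is installed in compiled form; this text tells all that it offers.
- The arm moves only by the shell command python3 -m crank 'ROWS' [OPENING] [FORCE]. ROWS is text: rows parted by semicolons, each of 6 numbers parted by spaces: the shift along the tool's x, y, z in m, then the turn, a rotation vector about the tool's x, y, z in rad. A call has 1 to 8 rows; each row is the pose to reach, as a shift and turn from the pose commanded when the call began, along the tool's axes at that moment; what a row does not reach only later rows make up. A row lasts 1/10 s, in which the tool goes at most 50 mm and 8.59 degrees, less where a joint would pass 70% of its speed; a pose out of reach is approached as far as the arm can. A call with a gripper value outside its range is refused whole. OPENING is the gripper's target within -1 to 1 (shut at 1, half-way at 0, fully open at -1), set as the call begins (- or left out, the last holds). The fingers move at their own pace and stop on an object; FORCE is the grip in N (left out, the last holds). Time passes only in rows, so rows that repeat a pose let the fingers close. It gives the time, the measured TCP pose, the force and the opening at its end, in the units of the state.
- bot.get_obs(): the state, without advancing time (a new reading comes with each control period).
- vision.camera(name): name is "scene" or "top"; returns the picture (420x560x3 uint8, red, green, blue); there is no depth.
- vision.get_calibration(name): a dict with "fx", "fy", "cx", "cy" (pixels), "rvec" (rotation vector, rad) and "tvec" (3), from world to camera coordinates, as OpenCV has them. Camera axes: x right, y down, z forward; pixel columns grow to the right and rows downward; lengths in m; the calibration is good to about 2 mm. A picture is of the moment at which its call begins. get_calibration takes no time and is no camera call.
- bot.job_done(): hands the job in, once; it reports no verdict.
The state is a dict: "time": time; "q": joint angles; "qd": joint speeds; "joint_efforts": joint torques, N m; "ee_pos": TCP position; "tcp_rot": TCP orientation; "wrist_force": force on the tool from outside, world axes, zero at the start; "torque": the same for the moment, N m; "opening": finger opening in m.
Only numpy, scipy, OpenCV 4.12 (cv2) and the standard library are available. Lean on these libraries where they do the work, as an engineer would, in place of code of your own. Each camera call takes 0.05 s, during which the arm holds its last target. There are 200 camera calls.

TASK

The L-shaped hex key lies level on its yellow rest with its long arm pointing towards the vises. Pick it up, flip it round in the air so that the short arm leads, and push the short arm fully home in the stiff screw of the orange-jawed vise (the black-jawed one is already tight). Then use the long arm as a lever to tighten the screw clockwise, swinging it from level to about 45 degrees below, and leave the key sitting in the screw.

Things in the scene. Friction and masses are not known exactly. Their poses are not given: they have to be found in the camera images.
- key: L-shaped hex key, bright steel, 0.19 kg, 12 mm across flats. Origin: the corner of the centrelines. Long arm 137 mm along its +x, short arm 57 mm along +y; pinch flats parallel to its z. Balances 48 mm along the long arm. Starts level, z up, 55 mm above the table on a yellow rest with props under the corner, the short arm and the long arm's tip; pinch it 20 to 100 mm along the long arm, lift straight up.
- orange_vise: Bench vise with orange jaws, bolted down; its twin with black jaws is not to be used. Origin: under its middle, on the table; +x points to its screw end, roughly away from the robot. 160 mm high, 110 mm wide at the foot, 88 mm at the jaws. The screw's axis is 130 mm up along x; its steel head, 58 mm over corners, stands 45 mm out from the vise's end, its mouth 110 mm ahead of the origin.
- orange_mouth (a point): Centre of the screw socket's mouth on the orange-jawed vise. +x: level, outward along the screw's axis; z up. Oversize brass lead-in, 44 mm wide, narrows over 17 mm to a loose hexagon; bottom 38 mm in; guides an arm 5 mm off. Short arm fully home: key corner 19 mm out of the mouth. It goes in with the L level, about 8 degrees either way. Tighten: long arm along this +y, its free end pressed down.
- orange_screw (a joint): Turn of the orange vise's screw, rad, 0 to 0.95, growing clockwise seen facing the socket (tightening); 0 to 0.08 at the start. Stiff: 0.45 N m, so 6 N down on the long arm 80 mm from the axis. Stays where left and holds the key's weight. Play and give take up about 0.3 rad; a lever swung from level to 45 degrees below leaves it near 0.45.
Not all that is in view belongs to the job. What is meant by the key is not purple or turquoise, and is the smaller of those in its own colour.

How it is judged:
By the outcome, as a careful person would: the job done as asked, in the order asked, and still so for the second after the job is handed in, with the robot touching nothing.
It also fails if it takes over 54 s, if anything falls off the work surface, if the arm or the gripper's body presses on something with over 40 N, if the wrist force passes 120 N, or if a joint passes its speed limit or range.

## Working session

There is one attempt and no reset: what is moved stays moved. The work goes in short steps, Python scripts to look and compute and a shell command to move; the robot and the scene stay as the last step left them, time stands still between calls to the robot, and variables do not carry over. Pictures are saved under pics/ and viewed, about 8 in all and at most 12, crops included, and the job is handed in when it is done.

```bash
mkdir -p pics; python3 - <<'E'
from workcell import bot, vision
import cv2
o=bot.get_obs();print({k:o[k] for k in ('time','ee_pos','tcp_rot','opening','q')})
for n in('scene','top'):
    im=vision.camera(n);cv2.imwrite(f'pics/{n}0.png',im[:,:,::-1]);c=vision.get_calibration(n);print(c)
E
```

```text
{'time': 0.0, 'ee_pos': array([ 0.24297218, -0.49317251,  0.24159172]), 'tcp_rot': array([-9.00001922e+01,  7.58345000e-02, -6.37713288e+01]), 'opening': 0.08542054607810153, 'q': array([-6.37717375e+01,  5.00975699e+00,  1.00339811e+01,  9.51000586e+01,
       -1.92787404e-04,  8.99995913e+01])}
{'fx': 466.8610286775361, 'fy': 466.8610286775361, 'cx': 290.8606986542325, 'cy': 202.32920211325163, 'rvec': array([ 1.81975377,  1.92078361, -0.61761343]), 'tvec': array([ 0.02220879, -0.37461293,  1.65910226])}
{'fx': 499.00234519184517, 'fy': 499.00234519184517, 'cx': 283.92908190792724, 'cy': 207.70201513332856, 'rvec': array([ 2.15196583, -2.12454853,  0.20133395]), 'tvec': array([-0.0286325 ,  0.5572003 ,  1.29682541])}
```

View pics/scene0.png

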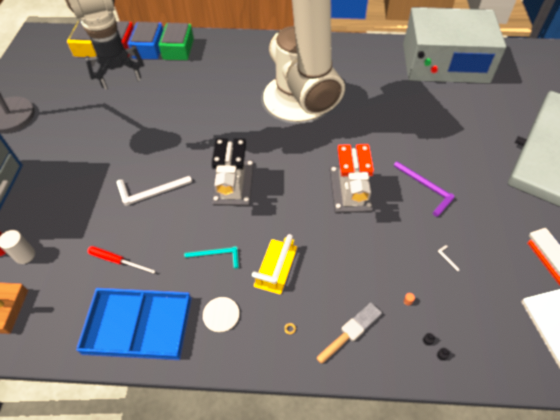

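View pics/top0.png

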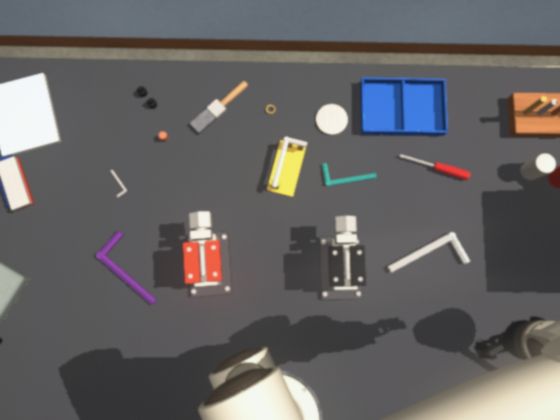

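Steel L's: on the yellow rest (scene 280,258 / top 285,160), a larger one (scene 150,190 / top 430,250) and a tiny one flat on the table (scene 450,258 / top 120,183). There are also purple and turquoise ones. The one on the yellow rest fits the description. The orange vise is at scene 353,180 / top 203,255. Next, close crops.

```bash
python3 - <<'E'
import cv2,numpy as np
t=cv2.imread('pics/top0.png');s=cv2.imread('pics/scene0.png')
a=cv2.resize(t[125:205,250:330],(400,400),interpolation=cv2.INTER_CUBIC)
b=cv2.resize(s[225:305,240:320],(400,400),interpolation=cv2.INTER_CUBIC)
cv2.imwrite('pics/c1.png',np.hstack([a,b]))
a=cv2.resize(t[200:300,165:245],(400,500),interpolation=cv2.INTER_CUBIC)
b=cv2.resize(s[135:215,315:395],(400,400),interpolation=cv2.INTER_CUBIC);b=np.vstack([b,np.zeros((100,400,3),np.uint8)])
cv2.imwrite('pics/c2.png',np.hstack([a,b]))
E
```

```text
(no output)
```

View pics/c1.png

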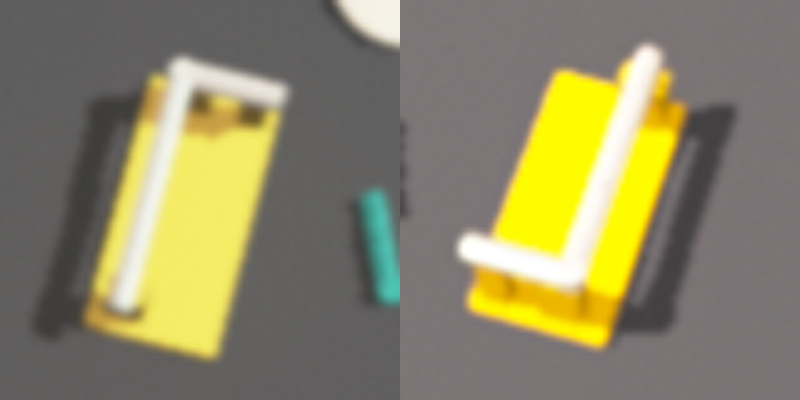

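View pics/c2.png

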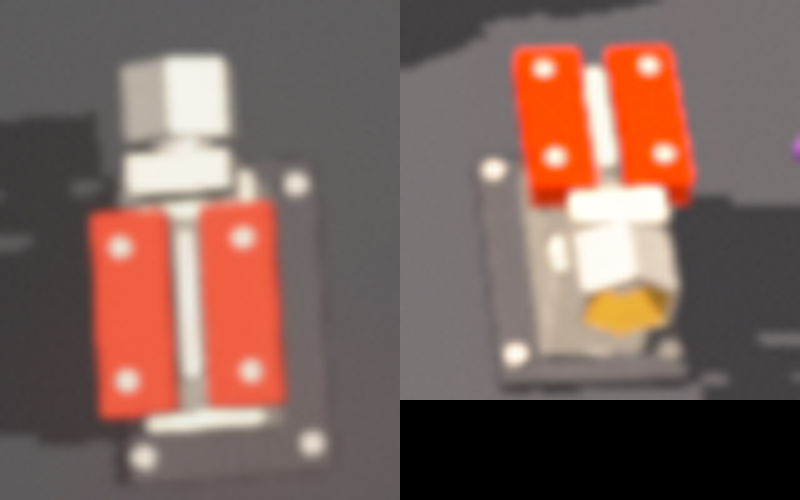

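```bash
cat > h.py <<'E'
from workcell import bot, vision
import cv2,numpy as np
from scipy.spatial.transform import Rotation as Rn
C={n:vision.get_calibration(n) for n in('scene','top')}
def M(n):
    c=C[n];return np.array([[c['fx'],0,c['cx']],[0,c['fy'],c['cy']],[0,0,1.]]),Rn.from_rotvec(c['rvec']).as_matrix(),np.array(c['tvec'])
def onz(n,p,z):
    K,R,t=M(n);d=R.T@np.linalg.inv(K)@[p[0],p[1],1];o=-R.T@t;return o+d*(z-o[2])/d[2]
def tri(ps,pt):
    P=[]
    for n in('scene','top'):
        K,R,t=M(n);P.append(K@np.c_[R,t])
    X=cv2.triangulatePoints(P[0],P[1],np.array(ps,float).reshape(2,1),np.array(pt,float).reshape(2,1)).ravel();return X[:3]/X[3]
def proj(n,X):
    K,R,t=M(n);p=K@(R@np.array(X)+t);return p[:2]/p[2]
E
python3 - <<'E'
from h import *
np.set_printoptions(precision=4,suppress=True)
for nm,s,t in(('corner',(274.4,280),(286,139)),('long',(289.6,235.4),(274.6,186)),('short',(253,274),(307.4,144))):
    print(nm,tri(s,t),onz('scene',s,.055),onz('top',t,.055))
print('jaws top',[onz('top',(165+a/5,200+b/5),.16) for a,b in((90,213),(272,203),(285,402),(100,418))])
print('jaws scene',[onz('scene',(315+a/5,135+b/5),.16) for a,b in((513-400,47),(667-400,45),(693-400,180),(535-400,192))])
print('mouth scene',onz('scene',(360,197),.13))
print('head front top', [onz('top',(165+a/5,200+b/5),.15) for a,b in((122,65),(228,57),(165,60))])
print(onz('top',(202,200),.13))
E
```

```text
corner [ 0.7468 -0.0242  0.0589] [ 0.7449 -0.0238  0.055 ] [ 0.7481 -0.0249  0.055 ]
long [0.6142 0.0059 0.0605] [0.6108 0.0073 0.055 ] [0.6155 0.0045 0.055 ]
short [ 0.7333 -0.0814  0.0594] [ 0.731  -0.0795  0.055 ] [ 0.7348 -0.0838  0.055 ]
jaws top [array([0.4485, 0.2245, 0.16  ]), array([0.4545, 0.1364, 0.16  ]), array([0.3587, 0.1269, 0.16  ]), array([0.35  , 0.2152, 0.16  ])]
jaws scene [array([0.3694, 0.129 , 0.16  ]), array([0.3632, 0.2154, 0.16  ]), array([0.4608, 0.2251, 0.16  ]), array([0.4737, 0.1403, 0.16  ])]
mouth scene [0.5274 0.1902 0.13  ]
head front top [array([0.5232, 0.2139, 0.15  ]), array([0.5279, 0.1617, 0.15  ]), array([0.526 , 0.1928, 0.15  ])]
[0.5601 0.1872 0.13  ]
```

The pictures agree: key corner ≈ (0.747, -0.0245), long arm at yaw ≈ 167°, short arm at -103°, lengths 136 and 59 mm (given 137 and 57). The mouth is ≈ (0.527, 0.188, 0.13) with its outward axis at yaw ≈ 5.3°. So the key turns about -72° around the vertical with z still up. I'll set out for a point above the grasp, 70 mm along the long arm.

```bash
cat >> h.py <<'E'
np.set_printoptions(precision=4,suppress=True)
def down(yaw): return Rn.from_euler('xyz',[-90,0,yaw],degrees=True)
def go(p,R):
    o=bot.get_obs();R0=Rn.from_euler('xyz',o['tcp_rot'],degrees=True)
    print(R0.inv().apply(np.array(p)-o['ee_pos']),(R0.inv()*R).as_rotvec(),'q',o['q'].round(1),'pos',o['ee_pos'],o['tcp_rot'].round(2),'F',o['wrist_force'].round(1),'op',o['opening'],'t',o['time'])
E
python3 - <<'E'
from h import *
go([.679,-.009,.15],down(-103.3)); go([.679,-.009,.15],down(76.7))
E
python3 -m crank '0 0 0 0 0.15 0'; python3 -c "
from h import *
go([.679,-.009,.15],down(-103.3))"
```

```text
[-0.2416  0.0919  0.6051] [ 0.0004  0.6899 -0.0011] q [-63.8   5.   10.   95.1  -0.   90. ] pos [ 0.243  -0.4932  0.2417] [-90.     0.07 -63.77] F [-0.5  0.9 -0.2] op 0.08558658423557682 t 0.1
[-0.2416  0.0919  0.6051] [-0.0014 -2.4517 -0.0005] q [-63.8   5.   10.   95.1  -0.   90. ] pos [ 0.243  -0.4932  0.2417] [-90.     0.07 -63.77] F [-0.5  0.9 -0.2] op 0.08558658423557682 t 0.1
time: 0.2
ee_pos: [0.243, -0.4932, 0.2418]
tcp_rot: [-90.0, 0.1, -72.4]
wrist_force: [0.1, 0.2, 0.3]
opening: 0.0857
[-0.3297  0.092   0.562 ] [ 0.0004  0.5392 -0.0009] q [-63.8   5.   10.   95.1   0.   98.6] pos [ 0.243  -0.4932  0.2418] [-90.01   0.05 -72.4 ] F [0.1 0.2 0.3] op 0.08568918190641427 t 0.2
```

```bash
python3 -m crank '-0.33 0.05 0.56 0 -2.6 0;-0.33 0.05 0.56 0 -2.6 0;-0.33 0.05 0.56 0 -2.6 0;-0.33 0.05 0.56 0 -2.6 0;-0.33 0.05 0.56 0 -2.6 0;-0.33 0.05 0.56 0 -2.6 0;-0.33 0.05 0.56 0 -2.6 0;-0.33 0.05 0.56 0 -2.6 0' -1; python3 -c "
from h import *
go([.679,-.009,.15],down(76.7))"
```

```text
time: 1.0
ee_pos: [0.5101, -0.1944, 0.2113]
tcp_rot: [-90.0, 0.0, -3.3]
wrist_force: [1.0, -0.7, -0.5]
opening: 0.0852
[0.1581 0.0612 0.1947] [-0.0001 -1.3955 -0.0002] q [-20.9   3.9   5.5  91.6  -0.   72.4] pos [ 0.5101 -0.1944  0.2113] [-90.     0.01  -3.25] F [ 1.  -0.7 -0.5] op 0.08523862640955894 t 1.0
```

```bash
python3 -m crank '0.158 0.061 0.195 0 -1.395 0;0.158 0.061 0.195 0 -1.395 0;0.158 0.061 0.195 0 -1.395 0;0.158 0.061 0.195 0 -1.395 0;0.158 0.061 0.195 0 -1.395 0;0.158 0.061 0.195 0 -1.395 0;0.158 0.061 0.195 0 -1.395 0;0.158 0.061 0.195 0 -1.395 0';  python3 -c "
from h import *
go([.679,-.009,.15],down(76.7))"
```

```text
time: 1.8
ee_pos: [0.6792, -0.0109, 0.1493]
tcp_rot: [-89.9, 0.0, 65.6]
wrist_force: [0.6, -1.3, 0.4]
opening: 0.0854
[ 0.0016 -0.0007  0.0009] [-0.0019 -0.1944 -0.0007] q [-0.9 22.4 20.6 88.3 -0.  23.5] pos [ 0.6792 -0.0109  0.1493] [-89.9    0.05  65.56] F [ 0.6 -1.3  0.4] op 0.08537626118720966 t 1.8
```

```bash
python3 -m crank '0.002 0.02 0.001 0 -0.12 0;0.002 0.04 0.001 0 -0.194 0;0.002 0.045 0.001 0 -0.194 0;0.002 0.045 0.001 0 -0.194 0';  python3 - <<'E'
from h import *
go([.679,-.009,.05],down(76.7))
ims=[]
for n,c in(('top',(286,160)),('scene',(278,240))):
    im=vision.camera(n)[:,:,::-1];x,y=c;ims.append(cv2.resize(im[y-50:y+50,x-40:x+40],(400,500),interpolation=cv2.INTER_CUBIC))
cv2.imwrite('pics/c3.png',np.hstack(ims))
E
```

```text
time: 2.2
ee_pos: [0.6784, -0.0094, 0.1045]
tcp_rot: [-89.9, 0.0, 76.1]
wrist_force: [0.3, -0.2, 0.7]
opening: 0.0855
[ 0.0006  0.0545 -0.0006] [-0.0022 -0.01   -0.0005] q [-0.8 22.4 15.6 83.3  0.  13.1] pos [ 0.6784 -0.0094  0.1045] [-89.87   0.03  76.13] F [ 0.3 -0.2  0.7] op 0.08545032943521395 t 2.2
```

View pics/c3.png

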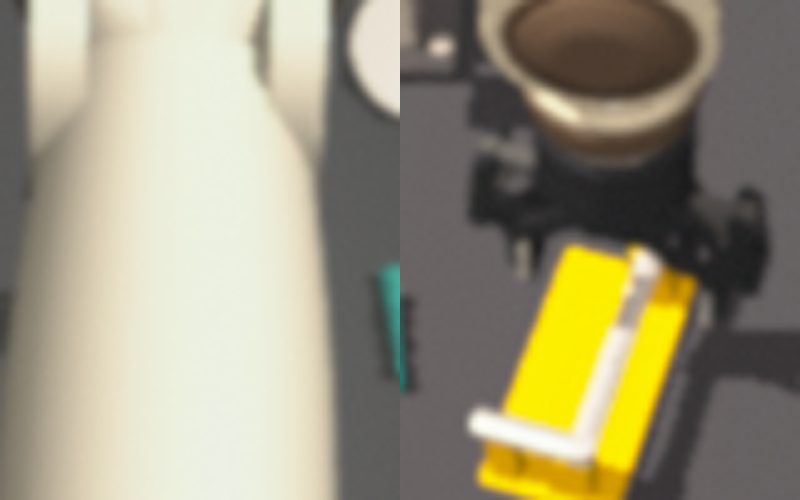

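The crop shows the gripper astride the long arm (key at crop 610,350, fingers at 520,250 and 705,300), well aligned. Going down and closing.

```bash
python3 -m crank '0.001 0.015 0 0 -0.01 0;0.001 0.03 0 0 -0.01 0;0.001 0.045 0 0 -0.01 0;0.001 0.055 0 0 -0.01 0;0.001 0.055 0 0 -0.01 0'; python3 -m crank '0 0 0 0 0 0;0 0 0 0 0 0;0 0 0 0 0 0;0 0 0 0 0 0;0 0 0 0 0 0;0 0 0 0 0 0;0 0 0 0 0 0;0 0 0 0 0 0' 1 100; python3 -m crank '0 0 0 0 0 0;0 0 0 0 0 0;0 0 0 0 0 0;0 0 0 0 0 0'
```

```text
time: 2.8
ee_pos: [0.6781, -0.0084, 0.0479]
tcp_rot: [-89.8, 0.0, 76.8]
wrist_force: [-0.4, -0.2, -0.2]
opening: 0.0856
time: 3.6
ee_pos: [0.6796, -0.0085, 0.0512]
tcp_rot: [-90.1, -0.0, 76.8]
wrist_force: [-0.2, -0.7, 5.8]
opening: 0.0096
time: 4.0
ee_pos: [0.6796, -0.0085, 0.0512]
tcp_rot: [-90.1, -0.0, 76.8]
wrist_force: [-0.0, -0.4, 6.1]
opening: 0.0096
```

```bash
python3 -m crank '0 -0.01 0 0 0 0;0 -0.03 0 0 0 0;0 -0.06 0 0 0 0;0 -0.10 0 0 0 0;0 -0.14 0 0 0 0;0 -0.16 0 0 0 0;0 -0.17 0 0 0 0;0 -0.17 0 0 0 0';  python3 - <<'E'
from h import *
go([.679,-.009,.22],down(76.7))
ims=[]
for n,c in(('top',(286,150)),('scene',(278,230))):
    im=vision.camera(n)[:,:,::-1];x,y=c;ims.append(cv2.resize(im[y-75:y+75,x-60:x+60],(400,500),interpolation=cv2.INTER_CUBIC))
cv2.imwrite('pics/c4.png',np.hstack(ims))
E
```

```text
time: 4.8
ee_pos: [0.6797, -0.0084, 0.2215]
tcp_rot: [-90.1, -0.0, 76.8]
wrist_force: [1.0, 0.2, -1.9]
opening: 0.0094
[-0.0007  0.0015  0.0005] [0.0012 0.0024 0.0003] q [-0.7 23.5 30.  96.4  0.  12.5] pos [ 0.6797 -0.0084  0.2215] [-90.07  -0.02  76.84] F [ 1.   0.2 -1.9] op 0.009357498667321528 t 4.8
```

View pics/c4.png

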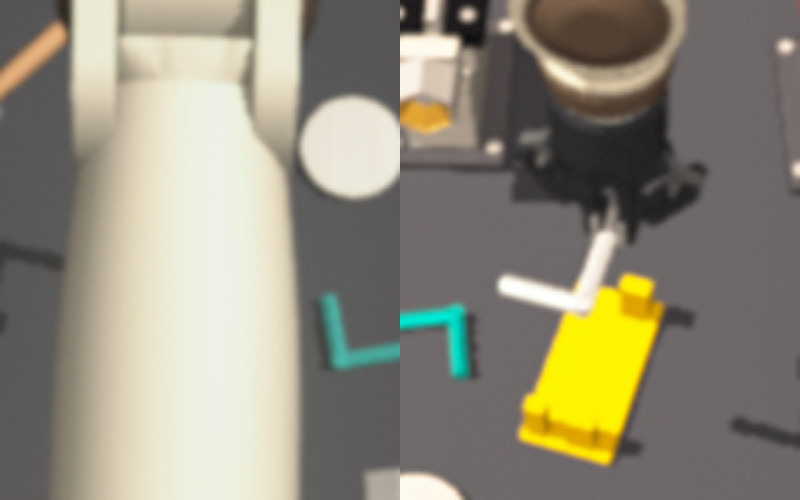

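```bash
cat >> h.py <<'E'
def key(s=.0692,dz=.004,yaw=None):
    """corner, tips in world from current TCP, key level w.r.t. tool"""
    o=bot.get_obs();R=Rn.from_euler('xyz',o['tcp_rot'],degrees=True);x=-R.apply([0,0,1]);y=R.apply([1,0,0]);z=-R.apply([0,1,0])
    c=o['ee_pos']-s*x+dz*z
    return c,c+.137*x,c+.057*y
E
python3 - <<'E'
from h import *
k=key()
for p,n in zip(k,('corner','long','short')): print(n,p,proj('scene',p))
c=k[0]
for dz in(-.01,.01): print(proj('scene',c+[0,0,dz]))
E
```

```text
corner [0.6117 0.0074 0.223 ] [289.4617 198.9736]
long [ 0.7451 -0.0238  0.2227] [272.2314 246.5385]
short [0.6247 0.0629 0.223 ] [312.418  204.3951]
[289.4708 201.4071]
[289.4524 196.5047]
```

```bash
sed -i 's/x=-R.apply(\[0,0,1\]);y=R.apply/x=R.apply([0,0,1]);y=-R.apply/' h.py
python3 - <<'E'
from h import *
k=key()
for p,n in zip(k,('corner','long','short')): print(n,p,proj('scene',p))
m=np.array([.527,.188,.13]);a=np.radians(5.3);X=np.array([np.cos(a),np.sin(a),0]);Y=np.array([-X[1],X[0],0])
for out in(.11,.019):
    c=m+X*out; t=c+.0692*Y-[0,0,.004]; print('tcp for corner out',out,t); go(t,down(5.3))
    for p in(c,c+.137*Y,c-.057*X): print(proj('scene',p),proj('top',p))
E
```

```text
corner [ 0.7464 -0.0242  0.2227] [272.0423 247.0605]
long [0.613 0.007 0.223] [289.2975 199.4269]
short [ 0.7335 -0.0797  0.2227] [247.9607 240.914 ]
tcp for corner out 0.11 [0.6301 0.2671 0.126 ]
[0.2571 0.093  0.1102] [-0.0016  1.2486 -0.0018] q [-0.7 23.6 29.8 96.4  0.  12.5] pos [ 0.6791 -0.0084  0.2189] [-89.87   0.03  76.84] F [-0.   0.4 -1.9] op 0.009578484290066896 t 4.9
[364.5744 231.9699] [198.8732 170.5605]
[418.5513 230.2006] [144.9971 174.5815]
[361.7033 213.3002] [200.0442 192.352 ]
tcp for corner out 0.019 [0.5395 0.2587 0.126 ]
[0.2283 0.0932 0.1965] [-0.0016  1.2486 -0.0018] q [-0.7 23.6 29.8 96.4  0.  12.5] pos [ 0.6791 -0.0084  0.2189] [-89.87   0.03  76.84] F [-0.   0.4 -1.9] op 0.009578484290066896 t 4.9
[360.0646 202.644 ] [200.7513 205.5096]
[411.7318 201.0246] [146.2192 209.6947]
[357.4326 185.529 ] [201.9512 227.8403]
```

```bash
python3 -m crank '0.01 0 0.005 0 0.06 0;0.035 0 0.015 0 0.17 0;0.06 0 0.027 0 0.29 0;0.085 0 0.038 0 0.41 0;0.11 0 0.048 0 0.53 0;0.135 0 0.058 0 0.65 0;0.16 0 0.069 0 0.77 0;0.185 0 0.08 0 0.89 0'; python3 - <<'E'
from h import *
go([.630,.2671,.126],down(5.3))
E
```

```text
time: 5.7
ee_pos: [0.6427, 0.1908, 0.2183]
tcp_rot: [-90.0, 0.2, 25.6]
wrist_force: [0.4, 0.2, -1.5]
opening: 0.0095
[0.0217 0.0923 0.0742] [ 0.      0.3535 -0.0032] q [16.5 22.3 28.  95.9  0.  81. ] pos [0.6427 0.1908 0.2183] [-89.97   0.18  25.56] F [ 0.4  0.2 -1.5] op 0.009487179722493857 t 5.7
```

```bash
python3 -m crank '0.005 0.01 0.02 0 0.1 0;0.012 0.03 0.04 0 0.2 0;0.018 0.05 0.06 0 0.3 0;0.022 0.07 0.074 0 0.353 0;0.022 0.085 0.074 0 0.353 0;0.022 0.092 0.074 0 0.353 0;0.022 0.092 0.074 0 0.353 0;0.022 0.092 0.074 0 0.353 0'; python3 - <<'E'
from h import *
go([.630,.2671,.126],down(5.3))
for p in key(): print(p,proj('scene',p),proj('top',p))
ims=[]
for n,c in(('top',(195,190)),('scene',(375,205))):
    im=vision.camera(n)[:,:,::-1];x,y=c;ims.append(cv2.resize(im[y-50:y+50,x-40:x+40],(400,500),interpolation=cv2.INTER_CUBIC))
cv2.imwrite('pics/c5.png',np.hstack(ims))
E
```

```text
time: 6.5
ee_pos: [0.6312, 0.2657, 0.1287]
tcp_rot: [-90.0, 0.0, 5.6]
wrist_force: [0.8, -0.0, -1.8]
opening: 0.0097
[-0.001   0.0027  0.0015] [ 0.0001  0.0052 -0.0002] q [ 22.8  23.1  19.2  86.1  -0.  107.2] pos [0.6312 0.2657 0.1287] [-90.     0.01   5.6 ] F [ 0.8 -0.  -1.8] op 0.009658229615245664 t 6.5
[0.6379 0.1969 0.1327] [364.2158 231.8338] [199.2442 169.7757]
[0.6246 0.3332 0.1327] [418.2738 229.8241] [145.2765 174.074 ]
[0.5812 0.1913 0.1328] [361.2341 213.1233] [200.5367 191.5935]
```

View pics/c5.png

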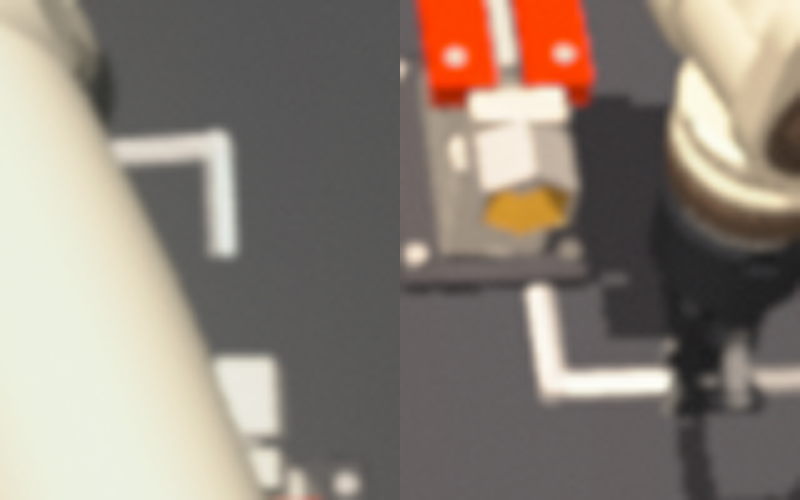

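Key is level, its short tip at crop (540,288) pointing at the brass mouth (525,210). Offset from the model is about 1.5 px in both key and mouth, so it stays within the 5 mm lead-in. Inserting.

```bash
python3 -m crank '-0.01 0.003 0.001 0 0.005 0;-0.025 0.003 0.001 0 0.005 0;-0.04 0.003 0.001 0 0.005 0;-0.052 0.003 0.001 0 0.005 0;-0.058 0.003 0.001 0 0.005 0;-0.064 0.003 0.001 0 0.005 0;-0.07 0.003 0.001 0 0.005 0;-0.07 0.003 0.001 0 0.005 0'; python3 - <<'E'
from h import *
go([.5395,.2587,.126],down(5.3))
E
```

```text
time: 7.4
ee_pos: [0.5611, 0.2602, 0.1259]
tcp_rot: [-90.0, -0.0, 5.3]
wrist_force: [0.5, 0.2, -2.4]
opening: 0.0092
[-0.0216 -0.0001  0.0005] [-0.0001  0.0005  0.0002] q [ 24.9  13.6   7.   83.3   0.  109.6] pos [0.5611 0.2602 0.1259] [-89.99  -0.01   5.33] F [ 0.5  0.2 -2.4] op 0.009211610381217678 t 7.4
```

```bash
python3 -m crank '-0.003 0 0 0 0 0;-0.006 0 0 0 0 0;-0.009 0 0 0 0 0;-0.012 0 0 0 0 0;-0.012 0 0 0 0 0'; python3 -m crank '-0.003 0 0 0 0 0;-0.006 0 0 0 0 0;-0.009 0 0 0 0 0;-0.009 0 0 0 0 0;-0.009 0 0 0 0 0'; python3 - <<'E'
from h import *
go([.5395,.2587,.126],down(5.3));print(bot.get_obs()['torque'])
E
```

```text
time: 7.9
ee_pos: [0.5491, 0.2591, 0.1256]
tcp_rot: [-90.0, 0.0, 5.3]
wrist_force: [-0.0, -0.4, -1.8]
opening: 0.0096
time: 8.4
ee_pos: [0.5404, 0.2583, 0.1257]
tcp_rot: [-90.0, -0.0, 5.3]
wrist_force: [-0.4, 0.5, -1.4]
opening: 0.0095
[-0.0009 -0.0003  0.0004] [-0.      0.0006  0.0002] q [ 25.6  10.9   3.8  82.9  -0.  110.2] pos [0.5404 0.2583 0.1257] [-90.    -0.01   5.33] F [-0.4  0.5 -1.4] op 0.009539093562417908 t 8.4
[ 0.0686  0.0091 -0.016 ]
```

```bash
python3 -m crank '-0.002 0 0 0 0 0;-0.004 0 0 0 0 0;-0.004 0 0 0 0 0'; python3 -m crank '-0.002 0 0 0 0 0;-0.003 0 0 0 0 0;-0.003 0 0 0 0 0';python3 - <<'E'
from h import *
go([.5395,.2587,.126],down(5.3));print(bot.get_obs()['torque'])
ims=[]
for n,c in(('top',(195,205)),('scene',(375,195))):
    im=vision.camera(n)[:,:,::-1];x,y=c;ims.append(cv2.resize(im[y-40:y+40,x-32:x+32],(400,500),interpolation=cv2.INTER_CUBIC))
cv2.imwrite('pics/c6.png',np.hstack(ims))
for p in key(): print(p,proj('scene',p),proj('top',p))
E
```

```text
time: 8.7
ee_pos: [0.5367, 0.2581, 0.1258]
tcp_rot: [-90.0, -0.1, 5.3]
wrist_force: [2.4, 0.3, -2.0]
opening: 0.0096
time: 9.0
ee_pos: [0.5355, 0.2587, 0.1265]
tcp_rot: [-89.9, -0.3, 5.4]
wrist_force: [11.8, 4.5, -2.5]
opening: 0.0093
[ 0.004   0.0006 -0.0004] [-0.0018  0.0012  0.0051] q [ 25.8  10.    2.9  82.5  -0.  110.4] pos [0.5355 0.2587 0.1265] [-89.9   -0.29   5.37] F [11.8  4.5 -2.5] op 0.0093492261629851 t 9.0
[ 0.9826 -2.2192  0.4725]
[0.542  0.1898 0.1304] [360.0406 201.3408] [200.6584 207.031 ]
[0.5291 0.3262 0.1306] [411.6319 199.6225] [146.0576 211.2725]
[0.4852 0.1844 0.1301] [357.3763 184.3533] [201.9025 229.4046]
```

View pics/c6.png

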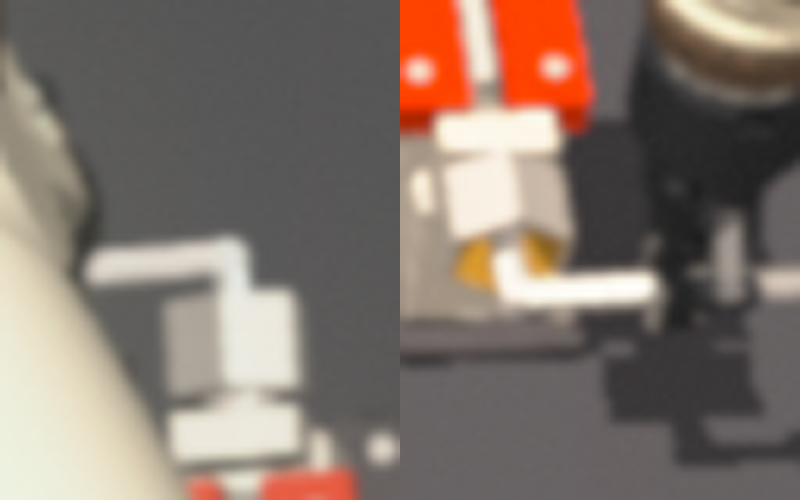

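Seated: the push stalled with 12 N. The image shows the corner (crop 510,285) just outside the mouth, about 15 mm from my estimated mouth and consistent with the quoted 19 mm within error. Now swinging about the socket axis, easing the push slightly.

```bash
python3 -m crank '0.001 0.0035 -0.0003 -0.05 0 0;0.001 0.0069 -0.0007 -0.1 0 0;0.001 0.0103 -0.0014 -0.15 0 0;0.001 0.0137 -0.0022 -0.2 0 0;0.001 0.017 -0.0031 -0.25 0 0;0.001 0.0203 -0.0043 -0.3 0 0;0.001 0.0235 -0.0056 -0.35 0 0;0.001 0.0266 -0.007 -0.4 0 0'; python3 - <<'E'
from h import *
go([.5355,.2587,.1265],down(5.3));print(bot.get_obs()['torque'])
for p in key(): print(p,proj('scene',p),proj('top',p))
E
```

```text
time: 9.9
ee_pos: [0.5366, 0.2515, 0.1002]
tcp_rot: [-112.9, -0.2, 5.4]
wrist_force: [5.4, 3.1, 4.7]
opening: 0.01
[-0.0003 -0.027  -0.0036] [0.4005 0.0004 0.0044] q [ 34.2  20.6  10.   90.8 -20.1 120.9] pos [0.5366 0.2515 0.1002] [-112.95   -0.24    5.37] F [5.4 3.1 4.7] op 0.009964233068020167 t 9.9
[ 0.5626 -0.7925  0.8199]
[0.5423 0.1896 0.1309] [360.0172 201.32  ] [200.6865 206.8698]
[0.5307 0.3153 0.0775] [403.5874 211.3205] [155.4594 214.0787]
[0.4855 0.1843 0.1307] [357.3532 184.3142] [201.9295 229.2481]
```

```bash
python3 -m crank '0 0.0035 -0.0003 -0.05 0 0;0 0.0069 -0.0007 -0.1 0 0;0 0.0103 -0.0014 -0.15 0 0;0 0.0137 -0.0022 -0.2 0 0;0 0.017 -0.0031 -0.25 0 0;0 0.0203 -0.0043 -0.3 0 0;0 0.0235 -0.0056 -0.35 0 0;0 0.0266 -0.007 -0.4 0 0'; python3 -m crank '0 0 0 0 0 0;0 0 0 0 0 0;0 0 0 0 0 0'; python3 - <<'E'
from h import *
go([.5355,.2587,.1265],down(5.3));print(bot.get_obs()['torque'])
for p in key(): print(p,proj('scene',p),proj('top',p))
ims=[]
for n,c in(('top',(190,205)),('scene',(375,200))):
    im=vision.camera(n)[:,:,::-1];x,y=c;ims.append(cv2.resize(im[y-40:y+40,x-32:x+32],(400,500),interpolation=cv2.INTER_CUBIC))
cv2.imwrite('pics/c7.png',np.hstack(ims))
E
```

```text
time: 10.7
ee_pos: [0.538, 0.2349, 0.0787]
tcp_rot: [-135.9, -0.2, 5.4]
wrist_force: [6.2, 4.8, 6.0]
opening: 0.0097
time: 11.0
ee_pos: [0.538, 0.2348, 0.0783]
tcp_rot: [-135.8, -0.2, 5.4]
wrist_force: [7.1, 5.0, 4.7]
opening: 0.0095
[-0.     -0.0508 -0.0178] [0.7993 0.0008 0.0042] q [ 39.7  34.5  18.1 103.5 -36.4 134.4] pos [0.538  0.2348 0.0783] [-135.8    -0.2     5.43] F [7.1 5.  4.7] op 0.009525243706159786 t 11.0
[ 0.6201 -0.5451  1.4084]
[0.5421 0.1897 0.1307] [360.0121 201.3071] [200.6885 206.9577]
[0.5334 0.2848 0.0325] [389.6235 220.702 ] [170.7425 215.8909]
[0.4853 0.1843 0.1305] [357.3292 184.296 ] [201.9523 229.3296]
```

View pics/c7.png

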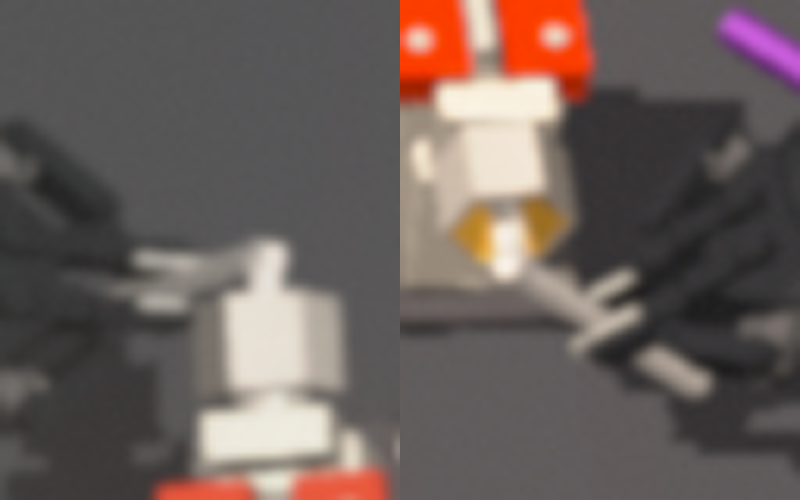

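The head has turned (a flat now on top), the lever is 45.8° below level and the key is fully in. Releasing with a part opening, to keep the fingers clear of the vise, then backing out along the tool.

```bash
python3 -m crank '0 0 0 0 0 0;0 0 0 0 0 0;0 0 0 0 0 0;0 0 0 0 0 0;0 0 0 0 0 0;0 0 0 0 0 0' 0.2; python3 -m crank '0 -0.01 0 0 0 0;0 -0.025 0 0 0 0;0 -0.045 0 0 0 0;0 -0.07 0 0 0 0;0 -0.10 0 0 0 0;0 -0.13 0 0 0 0;0 -0.15 0 0 0 0;0 -0.15 0 0 0 0'; python3 -m crank '0 -0.03 0.02 0 0 0;0 -0.07 0.05 0 0 0;0 -0.1 0.08 0 0 0;0 -0.1 0.08 0 0 0;0 -0.1 0.08 0 0 0';python3 - <<'E'
from h import *
go([.5355,.2587,.1265],down(5.3))
ims=[]
for n,c in(('top',(190,205)),('scene',(375,200))):
    im=vision.camera(n)[:,:,::-1];x,y=c;ims.append(cv2.resize(im[y-40:y+40,x-32:x+32],(400,500),interpolation=cv2.INTER_CUBIC))
cv2.imwrite('pics/c8.png',np.hstack(ims))
E
```

```text
time: 11.7
ee_pos: [0.5366, 0.234, 0.0772]
tcp_rot: [-135.8, 0.0, 5.3]
wrist_force: [-1.0, -0.0, 0.1]
opening: 0.0341
time: 12.5
ee_pos: [0.5264, 0.3434, 0.1833]
tcp_rot: [-135.7, -0.1, 5.4]
wrist_force: [0.8, 0.7, 0.2]
opening: 0.0341
time: 13.0
ee_pos: [0.5232, 0.4507, 0.153]
tcp_rot: [-132.0, -2.1, 7.5]
wrist_force: [-0.3, 0.8, 1.3]
opening: 0.0343
[-0.0139  0.1478 -0.1252] [0.7325 0.0236 0.0496] q [ 52.1  61.4  70.6 130.4 -29.7 143.9] pos [0.5232 0.4507 0.153 ] [-132.02   -2.12    7.53] F [-0.3  0.8  1.3] op 0.03430432476091634 t 13.0
```

View pics/c8.png

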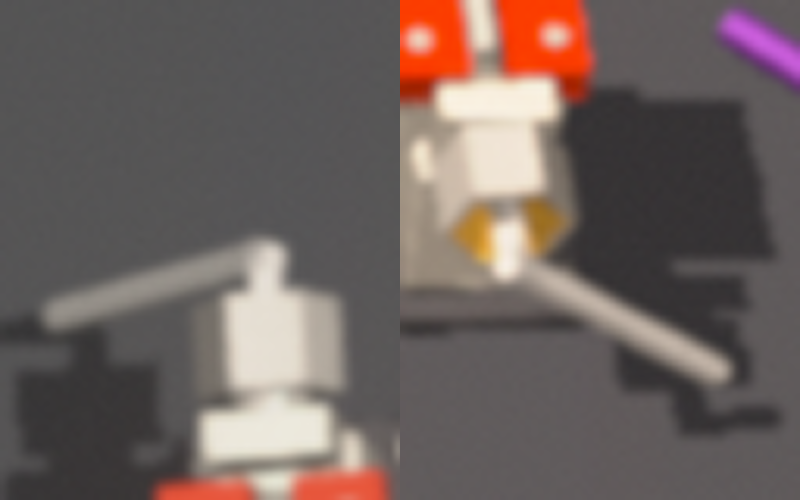

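The key stays fully in the socket, with the lever about 40° below level after the springback. The head's top corner has moved from the centre to about 30° clockwise (~0.5 rad). The arm is close to two joint limits, so I'll ease off them and hand in.

```bash
python3 -m crank '0 0 -0.02 0 0 0;0 0 -0.04 0 0 0;0 0 -0.05 0 0 0;0 0 -0.05 0 0 0;0 0 -0.05 0 0 0'; python3 - <<'E'
from h import *
go([.5355,.2587,.1265],down(5.3)); print(bot.job_done())
E
```

```text
time: 13.6
ee_pos: [0.5279, 0.4128, 0.1881]
tcp_rot: [-131.9, -2.3, 7.4]
wrist_force: [0.4, 0.2, 0.4]
opening: 0.0342
[-0.0147  0.1481 -0.0738] [0.73   0.0203 0.051 ] q [ 50.1  53.2  60.9 127.8 -30.7 142. ] pos [0.5279 0.4128 0.1881] [-131.88   -2.26    7.38] F [0.4 0.2 0.4] op 0.03416069705402546 t 13.6
the job is handed in; nothing more can be done
None
```

I picked the hex key off the yellow rest, turned it about 72° in the air so the short arm led, and pushed it into the orange-jawed vise's screw. I swung the long arm from level to about 46° below, let go and backed away, and handed the job in at 13.6 s.

**Last checks**
- **Seating:** the push stalled at about 12 N with the key corner 15 mm out from my estimated mouth. You gave 19 mm for fully home. I put the 4 mm down to error in my mouth estimate.
- **Screw turn:** the head looked turned by about 30° (roughly 0.5 rad) in the top view. That is only my reading of the picture; the screw's turn was not measured directly.
- **Lever:** once released it sprang back to about 40° below level.
- **Robot:** the gripper was clear of everything, with the wrist force near zero.

**Close call:** during the retreat, joints 3 and 4 came within about 0.2° of their limits (70.6 of 70.77, and 130.4 of 130.52). I saw no reading past a limit and eased off before handing in.

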